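Unstack the garnish pots into the counter rail

TASK

Set up the garnish rail for service: take the two nested stacks of clean steel pots apart and hang each of the four pots in the rail opening that matches its own shape and size, upright and fully down on its rim. Leave the salt shaker and the lidded tub that stand between the stacks where they are.

Things in the scene. Friction and masses are not known exactly. Their poses are not given: they have to be found in the camera images.
- wide_round_pot: Open steel pot, round, wide and low: 56 mm high; rolled rim 68 mm in diameter, 6 mm high (50 to 56 mm above the foot); body tapers from 56 mm under the rim to 50 mm at the foot. Origin: centre of its underside; z up. Starts on the table, a slim pot standing in it. Grip from above across the rim.
- wide_square_pot: Open steel pot, square, wide and low: 56 mm high; rolled rim 66 mm across its flat sides, 6 mm high (50 to 56 mm above the foot); body tapers from 54 mm under the rim to 48 mm at the foot. Origin: centre of its underside; z up; x, y square to its sides. Starts on the table, a slim pot standing in it. Grip from above across the rim.
- slim_round_pot: Open steel pot, round, slim and tall: 84 mm high; rolled rim 52 mm in diameter, 6 mm high (78 to 84 mm above the foot); body tapers from 38 mm under the rim to 30 mm at the foot. Origin: centre of its underside; z up. Starts loose inside a wide pot, on its 2.5 mm floor, rim 30 mm above that pot's rim. Grip from above across the rim.
- slim_square_pot: Open steel pot, square, slim and tall: 84 mm high; rolled rim 52 mm across its flat sides, 6 mm high (78 to 84 mm above the foot); body tapers from 38 mm under the rim to 30 mm at the foot. Origin: centre of its underside; z up; x, y square to its sides. Starts loose inside a wide pot, on its 2.5 mm floor, rim 30 mm above that pot's rim. Grip from above across the rim.
- wide_round_plate: Fixed 98 x 98 x 4 mm steel plate with a round opening 60 mm in diameter: place of the wide round pot. One of 4, in any order, 100 mm apart along the top of the rail, a trough 104 x 444 mm over its handles. Origin: middle of the underside, 88 mm up; z up, y along the rail. The pot hangs by its rim on the plate's top, foot 50 mm below that top.
- wide_square_plate: Fixed 98 x 98 x 4 mm steel plate with a square opening 58 mm wide, its sides along x and y: place of the wide square pot. One of 4, in any order, 100 mm apart along the top of the rail, a trough 104 x 444 mm over its handles. Origin: middle of the underside, 88 mm up; z up, y along the rail. The pot hangs by its rim on the plate's top, foot 50 mm below that top.
- slim_round_plate: Fixed 98 x 98 x 4 mm steel plate with a round opening 42 mm in diameter: place of the slim round pot. One of 4, in any order, 100 mm apart along the top of the rail, a trough 104 x 444 mm over its handles. Origin: middle of the underside, 88 mm up; z up, y along the rail. The pot hangs by its rim on the plate's top, foot 78 mm below that top.
- slim_square_plate: Fixed 98 x 98 x 4 mm steel plate with a square opening 42 mm wide, its sides along x and y: place of the slim square pot. One of 4, in any order, 100 mm apart along the top of the rail, a trough 104 x 444 mm over its handles. Origin: middle of the underside, 88 mm up; z up, y along the rail. The pot hangs by its rim on the plate's top, foot 78 mm below that top.
- salt_shaker: Loose white shaker, 44 mm in diameter and 86 mm high, standing between the two stacks; not to be disturbed. Origin: centre of its underside.
- deli_tub: Loose small lidded tub, 68 mm in diameter and 56 mm high, standing between the two stacks, nearer the robot; not to be disturbed. Origin: centre of its underside.
Things that resemble listed ones, but are neither listed nor needed, are in the scene too. What is shaped like the slim_round_pot but purple is not meant.

How it is judged:
By the outcome, as a careful person would: the job done as asked, in the order asked, and still so for the second after the job is handed in, with the robot touching nothing.
It also fails if it takes over 104 s, if anything falls off the work surface, if the arm or the gripper's body presses on something with over 40 N, if the wrist force passes 120 N, or if a joint passes its speed limit or range.

ROBOT

A 6-joint arm with a two-finger parallel gripper is mounted at the origin on a cart in front of the work surface, level with it; the furniture and walls round the work are solid. World frame = base frame: x ahead of the robot, y to its left, z up, the work surface at z = 0. Lengths are in mm, angles in rad, forces in N, time in s.
With the tool pointing down it reaches from about 350 to 775 mm from the base axis. Payload 7.3 kg.
Tool frame: the origin (TCP) lies midway between the tips of the shut fingers; the grasp point (between the pads) lies 19 mm behind it; z points along the fingers, y is the line along which they close (so a half turn about z gives the same grasp; the last joint's range is limited). The gripper opens to 92 mm and grips with 3 to 60 N. Pads are 19 mm wide; open, the fingers measure 130 mm over their backs; the gripper's body (75 mm by 190 mm) begins 47 mm behind the grasp point.
Start: joints at [0.975, 0.342, 1.524, -0, 1.275, -0.146], TCP at [228.251, 472.807, 226.741] pointing down, gripper open.
Joint ranges: [-2.53, 2.53], [-0.77, 2.02], [0.04, 2.7], [-1, 4.14], [0.28, 2.66], [-3.11, 3.11]. Speed limits (rad/s): [2.57, 2.57, 3.14, 3.14, 3.14, 3.14].

INTERFACE

Orientations are given as a rotation vector (axis times angle).
In Python, from bench import get_obs, camera, hand_in gives the robot as it stands.
- The arm moves only by the tool drive_effector, called after ">>>" as a command line: name --argument value ..., lists and objects as JSON in quotes. Schema: {"type":"object","properties":{"rows":{"type":"array","items":{"type":"number"},"minItems":7,"maxItems":56},"grip_force":{"type":"number"},"only":{"type":"string"},"quiet":{"type":"boolean"},"lines":{"type":"string"}},"required":["rows"],"additionalProperties":false}. rows is one flat list of numbers that holds 1 to 8 rows one after another, with no inner brackets; each row has 7 numbers: a rotation vector rx, ry, rz in parts of the range, where 1.0 means 180 degrees, then dx, dy, dz in parts of the range, where 1.0 means 750 mm, then the finger opening in mm; each row is the pose to reach, as a shift and turn from the pose commanded when the call began, along the tool's axes at that moment; what a row does not reach only later rows make up. A row lasts 1/12 s, in which the tool goes at most 41.7 mm and 0.125 rad, less where a joint would pass 70% of its speed; a pose out of reach is approached as far as the arm can. The fingers move at their own pace and stop on an object; grip_force is the grip in N (left out, the last holds). Time passes only in rows, so rows that do not move let the fingers close. The tool returns the time, the measured TCP pose, the force, the opening and the grip force at its end. only (a regular expression) keeps the lines of the reply that match it, lines (a string "A,B") keeps lines A to B, and quiet returns only ok. Shift and turn numbers lie between -1 and 1, and a call with a number outside is refused. Input that does not fit is refused with a message, and nothing moves.
- get_obs(): the state, without advancing time (a new reading comes with each control period).
- camera(name): name is "scene" or "top"; returns a dict with "pixels" (480x640x3 uint8, red, green, blue), "range_z" (480x640 float32, mm along the optical axis (not along the pixel's ray), 0 where there is no reading), "K" (3x3 intrinsics, pixels), "D" ([k1, k2, p1, p2, k3] as OpenCV has them; the pictures are not rectified), "R" (3x3) and "t" (3): a world point X has camera coordinates R X + t. Camera axes: x right, y down, z forward; pixel columns grow to the right and rows downward; lengths in mm; the calibration is good to about 2 mm. A picture is of the moment at which its call begins.
- hand_in(): hands the job in; it is judged then, once.
The state is a dict: "time": time; "joint_pos": joint angles; "qvel": joint speeds; "joint_torque": joint torques, N m; "position": TCP position; "tcp_rot": TCP orientation; "ft_force": force on the tool from outside, world axes, zero at the start; "moment": the same for the moment, N m; "grip_width": finger opening in mm; "grasp_force": force on a finger pad.
Only numpy, scipy, OpenCV 4.12 (cv2) and the standard library are available. Lean on these libraries where they do the work, as an engineer would, in place of code of your own. Each camera call takes 0.05 s, during which the arm holds its last target. There are 200 camera calls.

## Working session

There is one attempt and no reset: what is moved stays moved. The work goes in short steps, Python scripts to look and compute and a tool call to move; the robot and the scene stay as the last step left them, time stands still between calls to the robot, and variables do not carry over. Pictures are saved under pics/ and viewed, at most 14 in all, crops included, and the job is handed in when it is done.

```bash
ls; mkdir -p pics
```

Create h.py:
```python
import numpy as np, cv2
from bench import get_obs, camera
def pts(c):
    h,w=c["range_z"].shape
    u,v=np.meshgrid(np.arange(w),np.arange(h))
    n=cv2.undistortPoints(np.stack([u,v],-1).reshape(-1,1,2).astype(float),c["K"],np.array(c["D"])).reshape(h,w,2)
    z=c["range_z"]
    P=np.dstack([n[...,0]*z,n[...,1]*z,z])
    X=(P-np.array(c["t"]))@np.array(c["R"])
    X[z==0]=np.nan
    return X
```

Run:
```python
from h import *
import pickle
for n in("scene","top"):
    c=camera(n);pickle.dump(c,open(n+".pkl","wb"))
    cv2.imwrite(f"pics/{n}0.png",c["pixels"][...,::-1])
    print(n,c["K"],c["D"],c["R"],c["t"])
print(get_obs())
```

```text
pics
scene [[498.29153507   0.         321.25129747]
 [  0.         498.29153507 238.63318928]
 [  0.           0.           1.        ]] [0.01767147 0.         0.         0.         0.        ] [[ 0.62270971 -0.78234613  0.01292857]
 [-0.58919762 -0.4797171  -0.65016742]
 [ 0.51485802  0.39724808 -0.75968098]] [-335.6967393   350.57094676  636.63259601]
top [[545.78821762   0.         323.21342226]
 [  0.         545.78821762 243.1699322 ]
 [  0.           0.           1.        ]] [-0.13961996  0.          0.          0.          0.        ] [[-0.00948161 -0.99988956 -0.01144416]
 [-0.99718902  0.01030542 -0.07421488]
 [ 0.07432462  0.01070832 -0.99717661]] [  7.86654578 537.26434613 951.3764088 ]
{'time': 0.1, 'joint_pos': array([ 9.75005454e-01,  3.42597715e-01,  1.52491624e+00, -2.43415363e-05,
        1.27539600e+00, -1.46001089e-01]), 'qvel': array([-4.63670490e-05, -2.63205666e-03, -3.12102865e-03,  2.55235835e-04,
       -2.99656507e-04,  7.71771012e-04]), 'joint_torque': array([ 2.07288984e-03, -4.32001269e+01, -2.44696140e+01,  7.20398873e-02,
        5.26024529e-02, -6.43196677e-05]), 'position': array([228.03998582, 472.48689358, 226.14501303]), 'tcp_rot': array([-7.00474779e-01, -3.06203728e+00,  1.94147919e-03]), 'ft_force': array([ 0.35568251, -1.13014271,  0.26423152]), 'moment': array([-0.02647793,  0.00288832, -0.00056612]), 'grasp_force': 0.0, 'grip_width': 91.5888429625068}
```

View pics/top0.png

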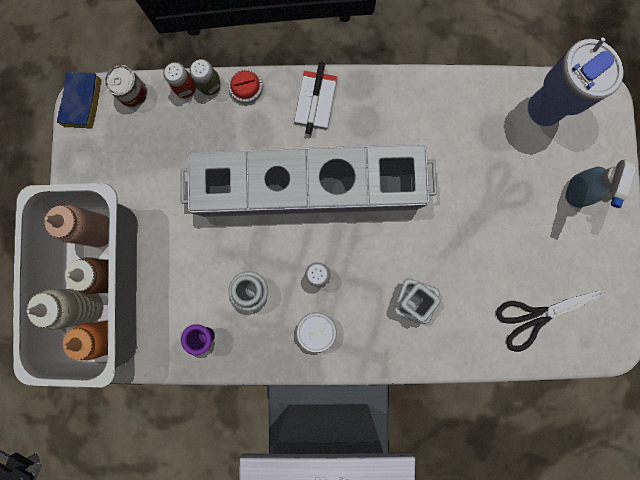

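View pics/scene0.png

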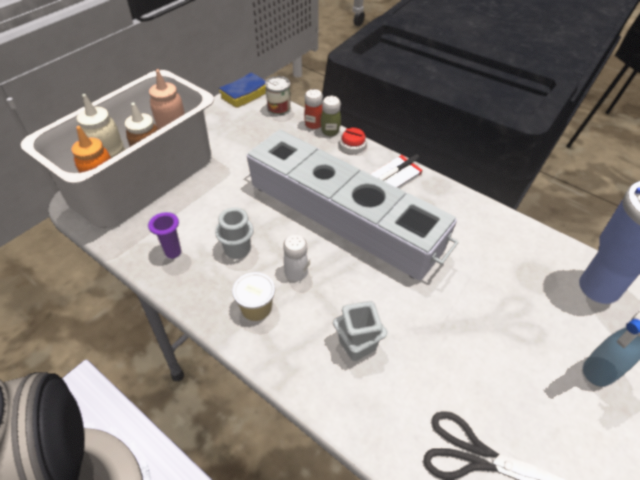

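The top view shows the round stack at (248,292) and the square stack at (418,302), turned in yaw. The openings are slim square (218,180), slim round (277,178), wide round (337,176) and wide square (397,175). Purple pot (198,340) is a decoy: the slim round pot meant is the steel one inside the stack at (248,288). Next I'll measure them.

Add to h.py:
```python
def ray(c,uv,zp):
    n=cv2.undistortPoints(np.array(uv,float).reshape(-1,1,2),c["K"],np.array(c["D"])).reshape(-1,2)
    R=np.array(c["R"]);C=-R.T@np.array(c["t"])
    d=np.c_[n,np.ones(len(n))]@R
    return (C+d*((zp-C[2])/d[:,2])[:,None])[:,:2]
def blob(c,X,m,zp,name,box=None):
    cs,_=cv2.findContours(m.astype(np.uint8),cv2.RETR_EXTERNAL,cv2.CHAIN_APPROX_NONE)
    if not cs: print(name,"none");return
    k=max(cs,key=cv2.contourArea)[:,0]
    p=ray(c,k,zp).astype(np.float32)
    (x,y),r=cv2.minEnclosingCircle(p);b=cv2.minAreaRect(p)
    print(name,"circ",round(x,1),round(y,1),round(2*r,1),"rect",np.round(b[0],1),np.round(b[1],1),round(b[2],1))
def near(X,x,y,r): return np.hypot(X[...,0]-x,X[...,1]-y)<r
```

Run:
```python
from h import *
import pickle
for n in("top","scene"):
    c=pickle.load(open(n+".pkl","rb"));X=pts(c);Z=X[...,2]
    print(n)
    if n=="top":
        A={k:X[v,u] for k,(u,v) in dict(rs=(248,270),ss=(418,285),salt=(317,270),tub=(317,335),purple=(198,330)).items()}
        print({k:np.round(v) for k,v in A.items()})
        cr=ray(c,[(248,290)],86)[0];cs=ray(c,[(420,300)],86)[0]
        op=dict(ss=(218,180),sr=(277,178),wr=(337,176),ws=(397,175))
        O={k:ray(c,[v],92)[0] for k,v in op.items()};print(cr,cs,O)
    for nm,p in(("round",cr),("square",cs)):
        w=near(X,*p,60)
        print(" zpercentiles",np.round(np.nanpercentile(Z[w&(Z>70)],[5,50,95]),1))
        blob(c,X,w&(Z>78),86.5,nm+" slim")
        blob(c,X,w&(Z>48),56,nm+" wide(+slim)")
        blob(c,X,w&(Z>48)&(Z<65),56,nm+" wide")
    plate=(abs(Z-92)<5)&near(X,*(O['sr']+O['wr'])/2,260)
    blob(c,X,plate,92,"plate")
    for k,p in O.items():
        # opening: hole within plate band
        h=~plate&near(np.dstack(ray(c,np.stack(np.meshgrid(np.arange(640),np.arange(480)),-1).reshape(-1,2),92).T.reshape(2,480,640)),*p,46)
        blob(c,X,h,92,"open "+k)
    q=near(X,*ray(c,[(317,272)],86)[0],40) if n=="top" else None
    if q is not None:
        blob(c,X,q&(Z>70),86,"salt"); t=ray(c,[(315,333)],56)[0]; blob(c,X,near(X,*t,50)&(Z>40),56,"tub")
    for nm,p in(("round",cr),("square",cs)):
        uv=cv2.projectPoints(np.array([[*p,70.]]),cv2.Rodrigues(np.array(c["R"]))[0],np.array(c["t"]),c["K"],np.array(c["D"]))[0].ravel().astype(int)
        cr_=c["pixels"][uv[1]-45:uv[1]+45,uv[0]-45:uv[0]+45,::-1]
        cv2.imwrite(f"/tmp/{n}{nm}.png",cv2.resize(cr_,(400,300) if 0 else (300,300),interpolation=cv2.INTER_CUBIC))
a=[cv2.imread(f"/tmp/{n}{m}.png") for n in("top","scene") for m in("round","square")]
cv2.imwrite("pics/crops.png",np.vstack([np.hstack(a[:2]),np.hstack(a[2:])]))
```

```text
top
{'rs': array([491., 140.,  -2.]), 'ss': array([ 461., -154.,   89.]), 'salt': array([488.,  12.,  89.]), 'tub': array([378.,  14.,  55.]), 'purple': array([385., 224.,  33.])}
[455.88983954 127.18119383] [ 436.59219104 -157.18945274] {'ss': array([640.04212052, 177.27995931]), 'sr': array([641.81097012,  77.86652586]), 'wr': array([643.92064533, -22.26227698]), 'ws': array([ 644.72194721, -122.41828841])}
 zpercentiles [77.8 87.3 90.1]
round slim circ 455.9 130.5 52.8 rect [455.9 130.5] [50.1 49.6] 89.8
round wide(+slim) circ 455.0 131.7 68.7 rect [453.9 131.8] [65.5 65. ] 89.8
round wide circ 455.0 131.7 68.7 rect [453.9 131.8] [65.5 65. ] 89.8
 zpercentiles [78.4 87.1 90. ]
square slim circ 433.3 -157.1 67.3 rect [ 433.7 -157.2] [53.  52.4] 50.3
square wide(+slim) circ 434.5 -156.4 85.3 rect [ 433.8 -158.5] [72.6 66.4] 69.0
square wide circ 433.2 -155.3 84.0 rect [ 434.6 -156. ] [67.3 66.1] 69.0
plate circ 643.4 28.4 412.9 rect [641.5  28. ] [105.1 404.5] 1.2
open ss circ 638.4 177.3 54.6 rect [638.8 178.2] [41.1 39.2] 0.6
open sr circ 639.8 77.6 43.2 rect [640.2  77.9] [40.3 4
[... 400 characters left out ...]
138.9 91.6 rect [458.9 139. ] [90.3 67.1] 61.9
round wide circ 453.4 129.5 68.8 rect [449.1 124.3] [55.  66.8] 47.1
 zpercentiles [74.4 86.1 88.4]
square slim circ 432.8 -159.1 67.4 rect [ 432.8 -158.4] [53. 52.] 50.4
square wide(+slim) circ 439.6 -159.9 94.4 rect [ 440.5 -153.7] [78.9 77.3] 67.0
square wide circ 433.1 -157.5 84.0 rect [ 433.9 -157.3] [66.6 66.5] 69.5
plate circ 640.4 24.6 412.5 rect [638.3  25. ] [105.3 402.9] 1.2
open ss circ 638.2 176.1 48.6 rect [638.2 175.6] [38.4 38.1] 2.3
open sr circ 640.1 76.5 40.1 rect [639.8  76. ] [37.  37.5] 72.0
open wr circ 640.7 -23.7 59.8 rect [642.9 -22.5] [53.2 57.7] 39.2
open ws circ 644.5 -122.9 76.5 rect [ 645.1 -123.1] [57.6 55.9] 89.7
```

View pics/crops.png

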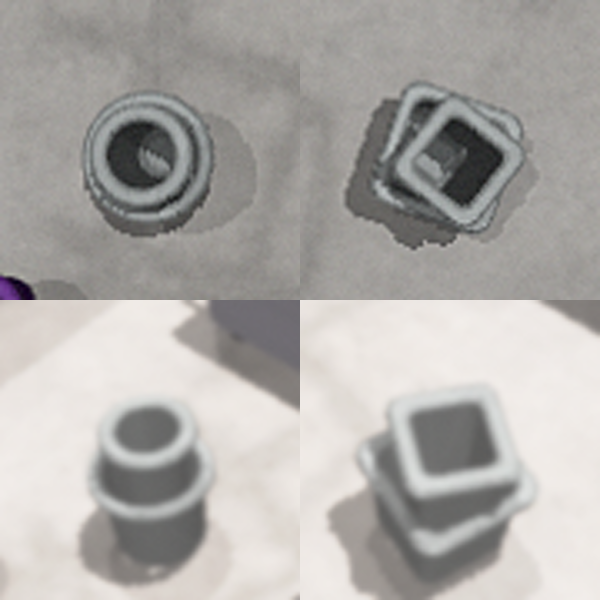

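Both crops show a steel slim pot inside each stack: round at (150,155) and square at (465,160) in the crop's top row. The purple pot is only seen at the corner of the round crop and doesn't belong to the stack. I'll move to the round stack first.

Create go.py:
```python
import sys,numpy as np
from scipy.spatial.transform import Rotation as Ro
from bench import get_obs
x,y,z,yaw=map(float,sys.argv[1:5]); o=get_obs()
R=Ro.from_rotvec(o["tcp_rot"]); a=np.radians(yaw)
Y=np.array([np.cos(a),np.sin(a),0]);Z=np.array([0,0,-1.]);T=Ro.from_matrix(np.c_[np.cross(Y,Z),Y,Z])
print("rv",np.round((R.inv()*T).as_rotvec(),3),"d",np.round(R.inv().apply(np.array([x,y,z])-o["position"]),1),"grip",o["grip_width"],"t",o["time"],"j",np.round(o["joint_pos"],2))
```

```bash
python3 go.py 455.6 129.4 200 0
```

```text
rv [-1.000e-03  1.000e-03  1.121e+00] d [-354.1 -210.    26.4] grip 91.5888429625068 t 0.1 j [ 0.98  0.34  1.52 -0.    1.28 -0.15]
```

Units first: shifts go in shares of 750 mm and turns go in shares of 180 degrees. So -290 mm / 750 = -0.3867, -254 mm / 750 = -0.3387, 0.96 rad / 3.1416 = 0.3056.

>>> drive_effector --rows '[0, 0, 0.0382, -0.0493, -0.0293, 0, 91, 0, 0, 0.0764, -0.0987, -0.0587, 0.004, 91, 0, 0, 0.1146, -0.1467, -0.0867, 0.008, 91, 0, 0, 0.1528, -0.1947, -0.1147, 0.0133, 91, 0, 0, 0.191, -0.2427, -0.144, 0.0187, 91, 0, 0, 0.2292, -0.2907, -0.1733, 0.024, 91, 0, 0, 0.2674, -0.3387, -0.2, 0.0293, 91, 0, 0, 0.3056, -0.3867, -0.2293, 0.0347, 91]'

```text
time: 0.77
position: [412.5, 194.2, 200.9]
tcp_rot: [-2.043, -2.387, -0.0]
ft_force: [1.7, 0.2, 0.6]
grip_width: 90.6
grasp_force: 0.0
```

```bash
python3 go.py 455.6 129.4 200 0
```

```text
rv [-0.    -0.     0.155] d [-70.6  32.6   0.9] grip 90.60797402657505 t 0.7667 j [0.27 0.24 1.74 0.   1.16 0.12]
```

Converted, -70.6 mm / 750 = -0.0941, 32.6 mm / 750 = 0.0435, 0.155 rad / 3.1416 = 0.0493.

>>> drive_effector --rows '[0, 0, 0.0255, -0.0333, 0.0147, 0, 91, 0, 0, 0.0493, -0.0667, 0.0293, 0.0013, 91, 0, 0, 0.0493, -0.0933, 0.0427, 0.0013, 91, 0, 0, 0.0493, -0.0941, 0.0435, 0.0013, 91, 0, 0, 0.0493, -0.0941, 0.0435, 0.0013, 91]'

```text
time: 1.18
position: [455.6, 130.8, 199.8]
tcp_rot: [-2.217, -2.225, 0.001]
ft_force: [-1.0, 1.0, -0.7]
grip_width: 91.1
grasp_force: 0.0
```

```bash
python3 go.py 455.6 129.4 77.5 0
```

```text
rv [-0.001 -0.     0.004] d [-1.400e+00  1.000e-01  1.223e+02] grip 91.07001637527169 t 1.1833 j [0.12 0.27 1.7  0.   1.17 0.11]
```

Converted, 122 mm / 750 = 0.1627, -1.4 mm / 750 = -0.0019.

>>> drive_effector --rows '[0, 0, 0, -0.0019, 0, 0.04, 91, 0, 0, 0, -0.0019, 0, 0.08, 91, 0, 0, 0, -0.0019, 0, 0.12, 91, 0, 0, 0, -0.0019, 0, 0.1493, 91, 0, 0, 0, -0.0019, 0, 0.1627, 91, 0, 0, 0, -0.0019, 0, 0.1627, 70, 0, 0, 0, -0.0019, 0, 0.1627, 40, 0, 0, 0, -0.0019, 0, 0.1627, 40]' --grip_force 20

```text
time: 1.85
position: [455.7, 130.9, 79.1]
tcp_rot: [2.213, 2.229, 0.002]
ft_force: [-0.0, 0.2, 1.1]
grip_width: 75.4
grasp_force: 0.0
```

>>> drive_effector --rows '[0, 0, 0, 0, 0, 0, 40, 0, 0, 0, 0, 0, 0, 40, 0, 0, 0, 0, 0, 0, 40, 0, 0, 0, 0, 0, 0, 40]' --grip_force 20

```text
time: 2.18
position: [455.7, 130.2, 78.7]
tcp_rot: [2.214, 2.228, 0.001]
ft_force: [-0.5, 0.1, 3.0]
grip_width: 49.7
grasp_force: 20.0
```

```bash
python3 go.py 455.6 129.4 200 0
```

```text
rv [ 0.001 -0.     0.006] d [-8.000e-01  1.000e-01 -1.213e+02] grip 49.674892751835365 t 2.1833 j [0.12 0.43 1.86 0.   0.85 0.11]
```

Converted, -125 mm / 750 = -0.1667, -115 mm / 750 = -0.1533.

>>> drive_effector --rows '[0, 0, 0, 0, 0, -0.0133, 40, 0, 0, 0, 0, 0, -0.04, 40, 0, 0, 0, 0, 0, -0.08, 40, 0, 0, 0, 0, 0, -0.12, 40, 0, 0, 0, 0, 0, -0.1533, 40, 0, 0, 0, 0, 0, -0.1667, 40, 0, 0, 0, 0, 0, -0.1667, 40]' --grip_force 20

```text
time: 2.77
position: [456.7, 130.3, 205.8]
tcp_rot: [2.213, 2.226, 0.007]
ft_force: [0.4, 0.3, -2.5]
grip_width: 49.4
grasp_force: 20.0
```

Create shot.py:
```python
import sys
from h import *
tag=sys.argv[1];n=sys.argv[2];p=[float(a) for a in sys.argv[3:6]];s=int(sys.argv[6])
c=camera(n)
uv=cv2.projectPoints(np.array([p]),cv2.Rodrigues(np.array(c["R"]))[0],np.array(c["t"]),c["K"],np.array(c["D"]))[0].ravel().astype(int)
u,v=np.clip(uv,s,[640-s,480-s]) if s<240 else (320,240)
im=c["pixels"][v-s:v+s,u-s:u+s,::-1]
cv2.imwrite(f"pics/{tag}.png",cv2.resize(im,(500,500),interpolation=cv2.INTER_CUBIC));print("crop origin",u-s,v-s,"scale",250/s)
```

```bash
python3 shot.py a1 scene 455 130 150 90; python3 go.py 640.7 77.3 205 0
```

```text
crop origin 137 100 scale 2.7777777777777777
rv [ 0.002 -0.     0.006] d [-53.9 184.6  -0.6] grip 49.74024544623951 t 2.8167 j [0.12 0.27 1.7  0.   1.17 0.11]
```

View pics/a1.png

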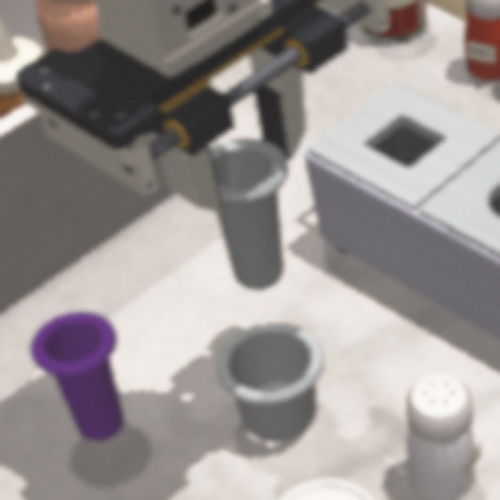

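The slim round pot hangs nearly upright between the fingers, around (250,210) in the crop. The wide pot stayed standing at (270,380). I'll carry it over its opening.

Converted, 184.6 mm / 750 = 0.2461, 178 mm / 750 = 0.2373.

>>> drive_effector --rows '[0, 0, 0, -0.008, 0.0293, 0, 40, 0, 0, 0, -0.0213, 0.0733, 0, 40, 0, 0, 0, -0.0347, 0.12, 0, 40, 0, 0, 0, -0.048, 0.1653, 0, 40, 0, 0, 0, -0.0613, 0.208, 0, 40, 0, 0, 0, -0.0693, 0.2373, 0, 40, 0, 0, 0, -0.0719, 0.2461, 0, 40, 0, 0, 0, -0.0719, 0.2461, 0, 40]'

```text
time: 3.48
position: [640.5, 76.6, 200.2]
tcp_rot: [-2.214, -2.225, 0.004]
ft_force: [-1.7, 0.1, -1.9]
grip_width: 49.5
grasp_force: 20.0
```

>>> drive_effector --rows '[0, 0, 0, 0, 0, 0, 40, 0, 0, 0, 0, 0, 0, 40]'

```text
time: 3.65
position: [638.9, 78.0, 202.5]
tcp_rot: [-2.213, -2.227, 0.002]
ft_force: [-0.1, 0.8, -2.1]
grip_width: 50.0
grasp_force: 20.0
```

```bash
python3 go.py 640.7 77.3 160 0;python3 - <<'E'
from h import *
c=camera("scene");X=pts(c);Z=X[...,2]
m=near(X,640.7,77.3,24)&(Z>110)&(Z<210)
for a in range(120,210,10):
    s=X[m&(abs(Z-a)<5)]
    if len(s):print(a,len(s),np.round(s.min(0),1),np.round(s.max(0),1),np.round(s.mean(0),1))
E
```

```text
rv [-0.002 -0.     0.007] d [-0.7  1.9 42.5] grip 50.04783487897086 t 3.65 j [ 0.    0.58  1.2   0.    1.36 -0.  ]
130 40 [622.7  63.3 126.7] [644.6  88.4 134.7] [630.9  70.9 131.1]
140 75 [623.2  61.5 135.1] [648.   86.5 145. ] [629.8  70.7 140. ]
150 73 [622.7  60.7 145.1] [646.9  85.6 155. ] [630.2  69.9 150. ]
160 81 [622.   60.3 155.2] [645.2  90.3 165. ] [629.4  69.9 160.1]
170 86 [621.7  59.7 165.2] [647.3  90.2 175. ] [629.8  70.  170.3]
180 89 [621.2  59.8 175.3] [654.6  88.9 185. ] [629.9  69.9 180.2]
190 136 [621.1  58.6 185. ] [658.6  93.4 195. ] [638.2  74.6 190.3]
200 103 [621.3  57.7 195. ] [658.4  93.7 204.9] [645.9  77.4 199.3]
```

>>> drive_effector --rows '[0, 0, 0, -0.0009, 0.0024, 0, 40, 0, 0, 0, -0.0009, 0.0024, 0.0267, 40, 0, 0, 0, -0.0009, 0.0024, 0.0533, 40, 0, 0, 0, -0.0009, 0.0024, 0.08, 40, 0, 0, 0, -0.0009, 0.0024, 0.1067, 40, 0, 0, 0, -0.0009, 0.0024, 0.1267, 40, 0, 0, 0, -0.0009, 0.0024, 0.1373, 40, 0, 0, 0, -0.0009, 0.0024, 0.1413, 40]'

```text
time: 4.37
position: [641.2, 77.0, 96.1]
tcp_rot: [-2.213, -2.227, 0.002]
ft_force: [0.1, -0.1, -2.9]
grip_width: 50.0
grasp_force: 20.0
```

>>> drive_effector --rows '[0, 0, 0, 0, 0, 0, 40, 0, 0, 0, 0, 0, 0, 40]'

```text
time: 4.53
position: [642.7, 76.8, 98.4]
tcp_rot: [2.214, 2.227, 0.002]
ft_force: [1.5, 0.9, -1.7]
grip_width: 49.6
grasp_force: 20.0
```

```bash
python3 go.py 640.7 77.3 94.5 0
```

```text
rv [ 0.002 -0.     0.006] d [ 0.5 -2.   3.9] grip 49.560618034395084 t 4.5333 j [ 0.    0.68  1.33  0.    1.14 -0.01]
```

Converted, 2 mm / 750 = 0.0027, -0.8 mm / 750 = -0.0011.

>>> drive_effector --rows '[0, 0, 0, 0, -0.0011, 0.0027, 40, 0, 0, 0, 0, -0.0011, 0.0027, 40, 0, 0, 0, 0, -0.0011, 0.0027, 40]'

```text
time: 4.78
position: [641.5, 76.7, 95.8]
tcp_rot: [2.214, 2.228, 0.001]
ft_force: [0.1, 0.2, -2.0]
grip_width: 49.6
grasp_force: 20.0
```

>>> drive_effector --rows '[0, 0, 0, 0, 0, 0, 75, 0, 0, 0, 0, 0, 0, 75, 0, 0, 0, 0, 0, 0, 75, 0, 0, 0, 0, 0, 0, 75, 0, 0, 0, 0, 0, -0.0133, 75, 0, 0, 0, 0, 0, -0.0533, 75, 0, 0, 0, 0, 0, -0.1, 75, 0, 0, 0, 0, 0, -0.12, 75]'

```text
time: 5.45
position: [643.0, 76.7, 190.7]
tcp_rot: [2.211, 2.225, 0.008]
ft_force: [-0.2, 0.0, -0.3]
grip_width: 75.0
grasp_force: 0.0
```

```bash
python3 shot.py a2 scene 641 77 92 60; python3 shot.py a3 top 641 77 92 60;python3 go.py 455 130.5 180 0
```

```text
crop origin 263 112 scale 4.166666666666667
crop origin 217 118 scale 4.166666666666667
rv [ 0.008 -0.     0.006] d [  54.9 -188.1    8.6] grip 74.85415231477559 t 5.55 j [ 0.    0.59  1.22  0.    1.32 -0.01]
```

View pics/a2.png

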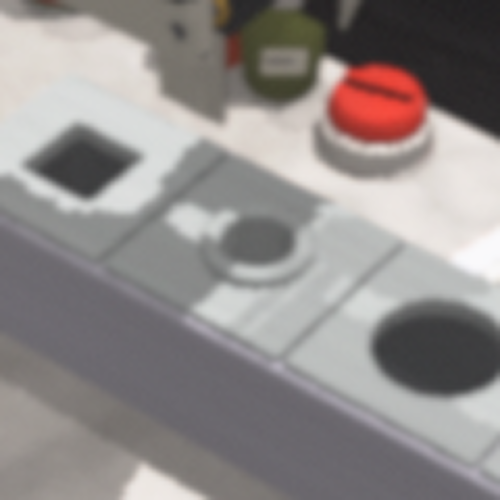

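The rim sits flat on the plate at (258,248). Next is the wide round pot. I'll re-measure its rim.

Run:
```python
from h import *
for n in("scene","top"):
    c=camera(n);X=pts(c);Z=X[...,2]
    m=near(X,454.5,130.5,50)&(Z>46)&(Z<66)
    print(m.sum()); blob(c,X,m,56,n)
    m=near(X,641,77,40)&(Z>94.5)&(Z<106); print(np.round(np.nanmedian(Z[m]),1),m.sum())
```

```text
508
scene circ 453.8 129.7 69.5 rect [453.5 129.5] [68.8 66.7] 43.6
97.7 297
0
top none
nan 0
  return np.nanmean(a, axis, out=out, keepdims=keepdims)
```

Converted, -188 mm / 750 = -0.2507, 53.5 mm / 750 = 0.0713.

>>> drive_effector --rows '[0, 0, 0, 0.008, -0.0267, 0, 91, 0, 0, 0, 0.0213, -0.0733, 0, 91, 0, 0, 0, 0.0347, -0.12, 0, 91, 0, 0, 0, 0.048, -0.1653, 0, 91, 0, 0, 0, 0.0613, -0.2107, 0.0053, 91, 0, 0, 0, 0.0693, -0.2427, 0.0107, 91, 0, 0, 0, 0.0713, -0.2507, 0.0267, 91, 0, 0, 0, 0.0713, -0.2507, 0.0533, 91]'

```text
time: 6.32
position: [451.1, 129.7, 145.3]
tcp_rot: [2.213, 2.23, 0.001]
ft_force: [0.2, 1.0, 0.0]
grip_width: 91.5
grasp_force: 0.0
```

>>> drive_effector --rows '[0, 0, 0, 0, 0, 0, 91, 0, 0, 0, 0, 0, 0, 91]'

```text
time: 6.48
position: [451.8, 128.9, 144.0]
tcp_rot: [-2.213, -2.226, 0.005]
ft_force: [0.5, 0.1, 0.4]
grip_width: 90.8
grasp_force: 0.0
```

```bash
python3 go.py 454.2 130.4 48 0
```

```text
rv [-0.004  0.     0.006] d [ 1.5  2.8 95.9] grip 90.82142189902679 t 6.4833 j [0.11 0.33 1.79 0.   1.02 0.11]
```

>>> drive_effector --rows '[0, 0, 0, 0, 0, 0, 91, 0, 0, 0, 0, 0, 0, 91]'

```text
time: 6.65
position: [453.7, 129.0, 145.6]
tcp_rot: [2.215, 2.227, 0.001]
ft_force: [-0.2, 0.6, 0.7]
grip_width: 91.1
grasp_force: 0.0
```

```bash
python3 go.py 454.2 130.4 48 0
```

```text
rv [ 0.001 -0.     0.006] d [ 1.4  0.5 97.6] grip 91.13746713454785 t 6.65 j [0.11 0.33 1.79 0.   1.02 0.11]
```

Converted, 96.5 mm / 750 = 0.1287, 1.2 mm / 750 = 0.0016, 0.006 rad / 3.1416 = 0.0019.

>>> drive_effector --rows '[0, 0, 0.0019, 0.0016, 0.0027, 0.0333, 91, 0, 0, 0.0019, 0.0016, 0.0027, 0.0733, 91, 0, 0, 0.0019, 0.0016, 0.0027, 0.1067, 91, 0, 0, 0.0019, 0.0016, 0.0027, 0.1253, 91, 0, 0, 0.0019, 0.0016, 0.0027, 0.1287, 91, 0, 0, 0.0019, 0.0016, 0.0027, 0.1287, 60, 0, 0, 0.0019, 0.0016, 0.0027, 0.1287, 55, 0, 0, 0.0019, 0.0016, 0.0027, 0.1287, 55]' --grip_force 20

```text
time: 7.32
position: [456.1, 130.4, 50.0]
tcp_rot: [2.22, 2.22, 0.003]
ft_force: [-0.2, -0.5, 0.7]
grip_width: 75.5
grasp_force: 0.0
```

>>> drive_effector --rows '[0, 0, 0, 0, 0, 0, 55, 0, 0, 0, 0, 0, 0, 55, 0, 0, 0, 0, 0, 0, 55]' --grip_force 20

```text
time: 7.57
position: [455.3, 130.4, 49.7]
tcp_rot: [2.221, 2.221, 0.002]
ft_force: [-2.5, -0.2, 6.5]
grip_width: 65.8
grasp_force: 20.0
```

>>> drive_effector --rows '[0, 0, 0, 0, 0, -0.0107, 55, 0, 0, 0, 0, 0, -0.04, 55, 0, 0, 0, 0, 0, -0.08, 55, 0, 0, 0, 0, 0, -0.12, 55, 0, 0, 0, 0, 0, -0.1533, 55, 0, 0, 0, 0, 0, -0.1667, 55, 0, 0, 0, 0, 0, -0.1667, 55]' --grip_force 20

```text
time: 8.15
position: [456.6, 130.5, 176.9]
tcp_rot: [2.218, 2.219, 0.008]
ft_force: [0.5, 0.2, -2.1]
grip_width: 65.6
grasp_force: 20.0
```

```bash
python3 go.py 642.8 -22.7 172 0
```

```text
rv [ 0.006 -0.001  0.   ] d [-153.2  186.2    6. ] grip 65.57099899479243 t 8.15 j [0.12 0.3  1.74 0.   1.1  0.12]
```

Converted, 187 mm / 750 = 0.2493, -153.1 mm / 750 = -0.2041.

>>> drive_effector --rows '[0, 0, 0, -0.0213, 0.0267, 0, 55, 0, 0, 0, -0.0547, 0.0667, 0, 55, 0, 0, 0, -0.088, 0.1067, 0, 55, 0, 0, 0, -0.12, 0.1467, 0, 55, 0, 0, 0, -0.1533, 0.1867, 0, 55, 0, 0, 0, -0.1827, 0.2227, 0, 55, 0, 0, 0, -0.1987, 0.2427, 0, 55, 0, 0, 0, -0.2041, 0.2493, 0, 55]'

```text
time: 8.82
position: [643.3, -25.5, 171.6]
tcp_rot: [-2.224, -2.218, 0.002]
ft_force: [-0.7, 0.5, -3.1]
grip_width: 66.1
grasp_force: 20.0
```

>>> drive_effector --rows '[0, 0, 0, 0, 0, 0, 55, 0, 0, 0, 0, 0, 0, 55, 0, 0, 0, 0, 0, 0, 55]'

```text
time: 9.07
position: [640.8, -21.6, 173.3]
tcp_rot: [-2.219, -2.221, 0.001]
ft_force: [-0.4, -0.1, -2.3]
grip_width: 65.9
grasp_force: 20.0
```

>>> drive_effector --rows '[0, 0, 0, 0, 0, 0.0267, 55, 0, 0, 0, 0, 0, 0.0267, 55, 0, 0, 0, 0, 0, 0.0267, 55]'

```text
time: 9.32
position: [640.6, -21.7, 153.2]
tcp_rot: [-2.218, -2.221, 0.002]
ft_force: [-0.8, -0.2, -1.8]
grip_width: 66.0
grasp_force: 20.0
```

```bash
python3 go.py 642.8 -22.7 96 0
```

```text
rv [-0.003 -0.001  0.001] d [-1.   2.3 57.2] grip 66.0497268097795 t 9.3167 j [-0.15  0.62  1.28  0.    1.25 -0.15]
```

Converted, 57 mm / 750 = 0.076, 1.5 mm / 750 = 0.002.

>>> drive_effector --rows '[0, 0, 0, -0.0009, 0.002, 0.0067, 55, 0, 0, 0, -0.0009, 0.002, 0.024, 55, 0, 0, 0, -0.0009, 0.002, 0.0453, 55, 0, 0, 0, -0.0009, 0.002, 0.0613, 55, 0, 0, 0, -0.0009, 0.002, 0.0707, 55, 0, 0, 0, -0.0009, 0.002, 0.076, 55, 0, 0, 0, -0.0009, 0.002, 0.076, 55, 0, 0, 0, -0.0009, 0.002, 0.076, 55]'

```text
time: 9.98
position: [644.0, -23.5, 97.4]
tcp_rot: [2.221, 2.221, 0.001]
ft_force: [0.3, -0.1, -1.4]
grip_width: 65.7
grasp_force: 20.0
```

```bash
python3 shot.py a4 scene 643 -22 92 60; python3 go.py 642.8 -22.7 96 0
```

```text
crop origin 307 135 scale 4.166666666666667
rv [0.002 0.    0.   ] d [ 0.9 -1.3  1.7] grip 66.05713949453606 t 10.0333 j [-0.16  0.67  1.34  0.    1.13 -0.16]
```

View pics/a4.png

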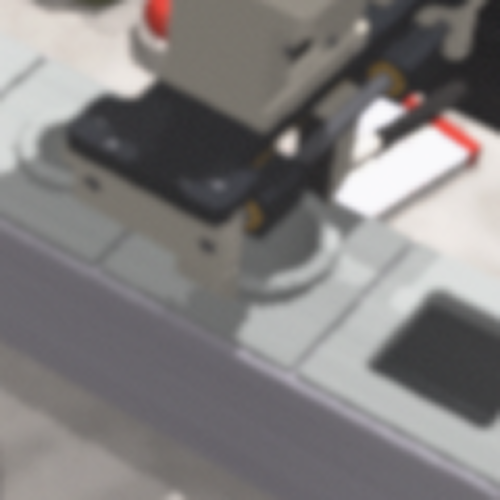

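The wide round pot is in its opening, with its rim (290,265) just above the plate and no contact force. I'll release it.

Converted, 1.5 mm / 750 = 0.002.

>>> drive_effector --rows '[0, 0, 0, 0, 0, 0.002, 55, 0, 0, 0, 0, 0, 0.002, 55, 0, 0, 0, 0, 0, 0.002, 88, 0, 0, 0, 0, 0, 0.002, 88, 0, 0, 0, 0, 0, 0.002, 88, 0, 0, 0, 0, 0, 0.002, 88]'

```text
time: 10.53
position: [643.8, -23.6, 95.6]
tcp_rot: [2.221, 2.221, 0.001]
ft_force: [0.4, -0.6, -0.2]
grip_width: 86.2
grasp_force: 0.0
```

>>> drive_effector --rows '[0, 0, 0, 0, 0, -0.0133, 88, 0, 0, 0, 0, 0, -0.0533, 88, 0, 0, 0, 0, 0, -0.1, 88, 0, 0, 0, 0, 0, -0.1333, 88, 0, 0, 0, 0, 0, -0.1333, 88]'

```text
time: 10.95
position: [646.4, -23.9, 202.9]
tcp_rot: [2.214, 2.215, 0.011]
ft_force: [0.7, -0.1, 1.1]
grip_width: 87.8
grasp_force: 0.0
```

Run:
```python
from h import *
c=camera("scene");X=pts(c);Z=X[...,2]
for p in((641,77),(643,-22.7)):
    m=near(X,*p,40)&(Z>95)&(Z<125); print(np.round(np.nanpercentile(Z[m],[10,50,90,99]),1),m.sum());blob(c,X,m,98,"r")
for a,zp,lo,hi in (("slim",86.5,78,99),("wide",56,48,65)):
    blob(c,X,near(X,434,-157,60)&(Z>lo)&(Z<hi),zp,a)
```

```bash
python3 go.py 433.2 -158 180 -39.6
```

```text
[ 95.8  98.   99.7 100.9] 272
r circ 641.4 75.1 54.5 rect [641.6  75.5] [52.8 50.5] 3.9
[ 96.2  97.9  99.6 100.6] 377
r circ 643.8 -24.2 70.1 rect [643.5 -22.5] [66.9 67.7] 70.1
slim circ 432.8 -159.1 67.4 rect [ 432.8 -158.4] [53. 52.] 50.4
wide circ 433.1 -157.5 84.0 rect [ 433.9 -157.3] [66.6 66.5] 69.5
rv [ 0.008 -0.002  0.691] d [-134.2 -212.3   18.3] grip 88.11347065122746 t 11.0 j [-0.16  0.58  1.21  0.    1.34 -0.16]
```

Both rim tops read 98 mm, so both round pots are fully seated. Now the square stack.

Converted, -211 mm / 750 = -0.2813, -134 mm / 750 = -0.1787, 0.691 rad / 3.1416 = 0.22.

>>> drive_effector --rows '[0, 0, 0.0255, -0.0173, -0.028, 0, 91, 0, 0, 0.0573, -0.0453, -0.072, 0, 91, 0, 0, 0.0891, -0.0733, -0.1147, 0.0053, 91, 0, 0, 0.121, -0.1013, -0.16, 0.0107, 91, 0, 0, 0.1528, -0.128, -0.2027, 0.016, 91, 0, 0, 0.1846, -0.1547, -0.2427, 0.0213, 91, 0, 0, 0.2101, -0.172, -0.2707, 0.0267, 91, 0, 0, 0.22, -0.1787, -0.2813, 0.0267, 91]'

```text
time: 11.67
position: [429.1, -158.2, 174.2]
tcp_rot: [-2.844, -1.328, 0.004]
ft_force: [-0.5, 0.3, -0.9]
grip_width: 90.9
grasp_force: 0.0
```

>>> drive_effector --rows '[0, 0, 0, 0, 0, 0.04, 91, 0, 0, 0, 0, 0, 0.0667, 91, 0, 0, 0, 0, 0, 0.0667, 91, 0, 0, 0, 0, 0, 0.0667, 91]'

```text
time: 12.0
position: [432.4, -157.1, 124.8]
tcp_rot: [-2.84, -1.338, 0.002]
ft_force: [0.3, -0.8, 0.1]
grip_width: 91.1
grasp_force: 0.0
```

```bash
python3 go.py 433.2 -158 77.5 -39.6
```

```text
rv [-0.002  0.     0.001] d [-0.2  1.3 47.3] grip 91.1418418283628 t 12.0 j [-0.52  0.34  1.84  0.    0.96  0.17]
```

>>> drive_effector --rows '[0, 0, 0, 0, 0, 0, 91, 0, 0, 0, 0, 0, 0, 91]'

```text
time: 12.17
position: [433.5, -157.7, 126.3]
tcp_rot: [2.84, 1.338, 0.002]
ft_force: [-0.0, 0.4, -0.2]
grip_width: 90.9
grasp_force: 0.0
```

```bash
python3 go.py 433.2 -158 77.5 -39.6
```

```text
rv [ 0.002 -0.001  0.001] d [-0.5 -0.2 48.8] grip 90.92405389623383 t 12.1667 j [-0.52  0.34  1.84  0.    0.96  0.17]
```

Converted, 47.5 mm / 750 = 0.0633, 42 mm / 750 = 0.056.

>>> drive_effector --rows '[0, 0, 0, -0.0004, 0.0007, 0.0333, 91, 0, 0, 0, -0.0004, 0.0007, 0.056, 91, 0, 0, 0, -0.0004, 0.0007, 0.0633, 91, 0, 0, 0, -0.0004, 0.0007, 0.0633, 91, 0, 0, 0, -0.0004, 0.0007, 0.0633, 60, 0, 0, 0, -0.0004, 0.0007, 0.0633, 40, 0, 0, 0, -0.0004, 0.0007, 0.0633, 40, 0, 0, 0, -0.0004, 0.0007, 0.0633, 40]' --grip_force 20

```text
time: 12.83
position: [433.2, -158.3, 78.5]
tcp_rot: [2.841, 1.337, 0.002]
ft_force: [-0.0, 0.7, 0.3]
grip_width: 69.1
grasp_force: 0.0
```

>>> drive_effector --rows '[0, 0, 0, 0, 0, 0, 40, 0, 0, 0, 0, 0, 0, 40, 0, 0, 0, 0, 0, 0, 40, 0, 0, 0, 0, 0, 0, 40]' --grip_force 20

```text
time: 13.17
position: [432.8, -158.1, 77.9]
tcp_rot: [2.842, 1.338, 0.0]
ft_force: [-0.3, -0.3, 3.3]
grip_width: 51.6
grasp_force: 20.0
```

>>> drive_effector --rows '[0, 0, 0, 0, 0, -0.0107, 40, 0, 0, 0, 0, 0, -0.04, 40, 0, 0, 0, 0, 0, -0.08, 40, 0, 0, 0, 0, 0, -0.12, 40, 0, 0, 0, 0, 0, -0.1533, 40, 0, 0, 0, 0, 0, -0.1667, 40, 0, 0, 0, 0, 0, -0.1667, 40]' --grip_force 20

```text
time: 13.75
position: [433.8, -158.7, 205.6]
tcp_rot: [2.838, 1.336, 0.005]
ft_force: [0.7, -0.6, -1.7]
grip_width: 51.4
grasp_force: 20.0
```

```bash
python3 shot.py a5 scene 433 -158 130 90; python3 go.py 638.7 177.3 203 1.2
```

```text
crop origin 273 210 scale 2.7777777777777777
rv [ 0.002  0.    -0.712] d [389.7 -55.4   0.8] grip 51.267332717600915 t 13.8 j [-0.52  0.25  1.73  0.    1.16  0.17]
```

View pics/a5.png

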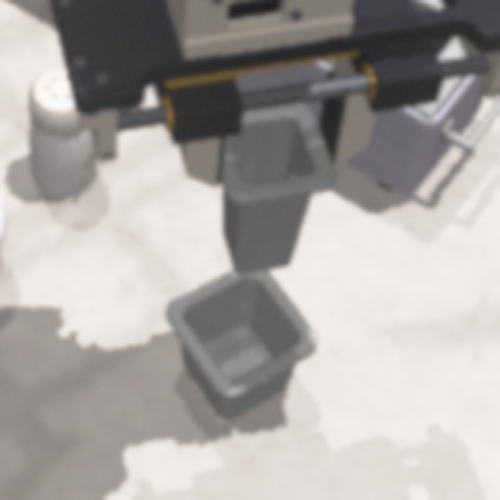

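The slim square pot is held flat-on at (275,190), and the wide square pot stayed standing at (240,345). I'll carry it to the slim square opening.

Converted, 288 mm / 750 = 0.384, 250 mm / 750 = 0.3333, -0.65 rad / 3.1416 = -0.2069.

>>> drive_effector --rows '[0, 0, -0.0159, 0.0267, -0.004, 0, 40, 0, 0, -0.0414, 0.0747, -0.0107, 0, 40, 0, 0, -0.07, 0.1267, -0.0187, 0, 40, 0, 0, -0.0987, 0.1787, -0.0253, 0, 40, 0, 0, -0.1273, 0.2307, -0.0333, 0, 40, 0, 0, -0.1592, 0.2827, -0.04, 0, 40, 0, 0, -0.191, 0.3333, -0.048, 0, 40, 0, 0, -0.2069, 0.384, -0.0547, 0, 40]'

```text
time: 14.47
position: [584.3, 91.9, 200.6]
tcp_rot: [-2.259, -2.18, 0.004]
ft_force: [0.8, 0.1, -1.7]
grip_width: 51.7
grasp_force: 20.0
```

```bash
python3 go.py 638.7 177.3 203 1.2
```

```text
rv [-0.004  0.    -0.057] d [87.2 51.4 -2.6] grip 51.71786757494335 t 14.4667 j [0.03 0.49 1.37 0.   1.29 0.06]
```

Converted, 87 mm / 750 = 0.116, 78 mm / 750 = 0.104, -0.057 rad / 3.1416 = -0.0181.

>>> drive_effector --rows '[0, 0, -0.0095, 0.0373, 0.0213, 0, 40, 0, 0, -0.0181, 0.0747, 0.044, 0, 40, 0, 0, -0.0181, 0.104, 0.0613, 0, 40, 0, 0, -0.0181, 0.116, 0.0685, 0, 40, 0, 0, -0.0181, 0.116, 0.0685, 0, 40, 0, 0, -0.0181, 0.116, 0.0685, 0, 40, 0, 0, -0.0181, 0.116, 0.0685, 0, 40]'

```text
time: 15.05
position: [638.7, 173.9, 201.4]
tcp_rot: [-2.203, -2.238, 0.004]
ft_force: [0.5, -0.2, -1.4]
grip_width: 52.0
grasp_force: 20.0
```

```bash
python3 go.py 638.7 177.3 190 1.2
```

```text
rv [-0.003  0.001 -0.005] d [ 3.4  0.  11.4] grip 51.973364400625556 t 15.05 j [ 0.15  0.62  1.14 -0.    1.39  0.13]
```

>>> drive_effector --rows '[0, 0, 0, 0, 0, 0.0133, 40, 0, 0, 0, 0, 0, 0.0133, 40, 0, 0, 0, 0, 0, 0.0133, 40]'

```text
time: 15.3
position: [638.9, 173.9, 191.8]
tcp_rot: [-2.204, -2.237, 0.003]
ft_force: [0.1, 0.7, -1.3]
grip_width: 51.6
grasp_force: 20.0
```

```bash
python3 go.py 638.7 177.3 190 1.2
```

```text
rv [-0.002  0.    -0.006] d [ 3.4 -0.1  1.8] grip 51.62700535445462 t 15.3 j [ 0.15  0.63  1.15 -0.    1.37  0.14]
```

>>> drive_effector --rows '[0, 0, 0, 0, 0, 0, 40, 0, 0, 0, 0, 0, 0, 40]'

```text
time: 15.47
position: [639.7, 174.4, 193.0]
tcp_rot: [2.204, 2.238, 0.001]
ft_force: [0.3, -0.2, -2.0]
grip_width: 51.4
grasp_force: 20.0
```

```bash
python3 go.py 638.7 177.3 190 1.2
```

Run:
```python
from h import *
c=camera("scene");X=pts(c);Z=X[...,2]
m=near(X,638.7,177.3,26)&(Z>105)&(Z<195)
for a in range(125,190,15):
    s=X[m&(abs(Z-a)<7)]
    if len(s):print(a,len(s),np.round(np.percentile(s,2,axis=0),1),np.round(np.percentile(s,98,axis=0),1))
```

```text
rv [ 0.001 -0.    -0.005] d [ 2.9 -0.9  3. ] grip 51.358020085749715 t 15.4667 j [0.15 0.62 1.15 0.   1.37 0.14]
125 100 [624.3 157.6 119.3] [651.5 184.8 131.9]
140 127 [623.3 156.8 133.4] [653.5 185.8 146.7]
155 138 [622.9 155.8 148.1] [653.8 185.1 161.5]
170 155 [622.4 155.4 163.3] [656.5 188.8 176.6]
185 200 [622.1 154.7 178.4] [659.1 191.7 191.6]
```

Converted, 95 mm / 750 = 0.1267, 89 mm / 750 = 0.1187, -0.005 rad / 3.1416 = -0.0016.

>>> drive_effector --rows '[0, 0, -0.0016, 0.004, -0.0004, 0, 40, 0, 0, -0.0016, 0.004, -0.0004, 0.02, 40, 0, 0, -0.0016, 0.004, -0.0004, 0.0467, 40, 0, 0, -0.0016, 0.004, -0.0004, 0.0733, 40, 0, 0, -0.0016, 0.004, -0.0004, 0.1, 40, 0, 0, -0.0016, 0.004, -0.0004, 0.1187, 40, 0, 0, -0.0016, 0.004, -0.0004, 0.1267, 40, 0, 0, -0.0016, 0.004, -0.0004, 0.1267, 40]'

```text
time: 16.18
position: [638.4, 177.8, 96.1]
tcp_rot: [-2.196, -2.244, 0.004]
ft_force: [-0.5, -0.3, -1.7]
grip_width: 51.6
grasp_force: 20.0
```

>>> drive_effector --rows '[0, 0, 0, 0, 0, 0.002, 40, 0, 0, 0, 0, 0, 0.002, 40]'

```text
time: 16.35
position: [639.9, 178.0, 97.3]
tcp_rot: [2.197, 2.244, 0.003]
ft_force: [0.5, -0.7, -1.8]
grip_width: 51.4
grasp_force: 20.0
```

```bash
python3 go.py 638.7 177.3 95 1.2
```

```text
rv [ 0.002 -0.     0.   ] d [-0.7 -1.3  2.3] grip 51.4317953214757 t 16.35 j [0.16 0.71 1.27 0.   1.16 0.13]
```

Position is on target and there's no contact force, so I'll release, back off and check.

Converted, -0.5 mm / 750 = -0.0007, -0.3 mm / 750 = -0.0004.

>>> drive_effector --rows '[0, 0, 0, -0.0007, -0.0004, 0.0007, 40, 0, 0, 0, -0.0007, -0.0004, 0.0007, 40, 0, 0, 0, -0.0007, -0.0004, 0.0007, 75, 0, 0, 0, -0.0007, -0.0004, 0.0007, 75, 0, 0, 0, -0.0007, -0.0004, 0.0007, 75, 0, 0, 0, -0.0007, -0.0004, 0.0007, 75]'

```text
time: 16.85
position: [639.2, 177.3, 96.1]
tcp_rot: [2.198, 2.244, 0.001]
ft_force: [-0.6, -0.5, -0.2]
grip_width: 72.8
grasp_force: 0.0
```

>>> drive_effector --rows '[0, 0, 0, 0, 0, -0.0133, 75, 0, 0, 0, 0, 0, -0.0533, 75, 0, 0, 0, 0, 0, -0.1, 75, 0, 0, 0, 0, 0, -0.1133, 75]'

```text
time: 17.18
position: [641.1, 177.7, 187.3]
tcp_rot: [2.194, 2.241, 0.011]
ft_force: [1.0, 0.3, 1.4]
grip_width: 75.1
grasp_force: 0.0
```

Run:
```python
from h import *
c=camera("scene");X=pts(c);Z=X[...,2]
m=near(X,638.7,177,40)&(Z>95)&(Z<125); print(np.round(np.nanpercentile(Z[m],[10,50,90,99]),1),m.sum());blob(c,X,m,98,"r")
blob(c,X,near(X,434,-157,60)&(Z>48)&(Z<65),56,"wide")
```

```bash
python3 go.py 434 -156.7 180 -20.8
```

```text
[ 95.9  97.9  99.5 100.6] 298
r circ 638.6 174.8 66.9 rect [638.3 174.8] [53.1 53.3] 1.7
wide circ 433.8 -157.3 85.6 rect [ 433.9 -157.4] [66.5 66.6] 69.2
rv [ 0.01  -0.004  0.384] d [-330.  -214.6    5. ] grip 75.02850716890661 t 17.2333 j [0.16 0.63 1.16 0.   1.34 0.13]
```

Converted, -242 mm / 750 = -0.3227, -210 mm / 750 = -0.28, 0.384 rad / 3.1416 = 0.1222.

>>> drive_effector --rows '[0, 0, 0.0095, -0.0267, -0.0173, -0.0067, 91, 0, 0, 0.0255, -0.0667, -0.0427, -0.0067, 91, 0, 0, 0.0414, -0.1093, -0.0707, -0.0067, 91, 0, 0, 0.0573, -0.152, -0.0987, -0.0067, 91, 0, 0, 0.0732, -0.1947, -0.1267, -0.0067, 91, 0, 0, 0.0891, -0.2373, -0.1547, -0.0067, 91, 0, 0, 0.105, -0.28, -0.1827, -0.0067, 91, 0, 0, 0.1222, -0.3227, -0.2093, -0.0067, 91]'

```text
time: 17.9
position: [485.5, -69.1, 185.6]
tcp_rot: [-2.588, -1.781, 0.0]
ft_force: [0.6, 0.6, -0.8]
grip_width: 91.1
grasp_force: 0.0
```

```bash
python3 go.py 434 -156.7 160 -20.8
```

```text
rv [-0.    -0.    -0.002] d [-100.2  -16.8   25.6] grip 91.0622714053974 t 17.9 j [-0.3   0.32  1.68  0.    1.14  0.07]
```

Converted, -100 mm / 750 = -0.1333, -92 mm / 750 = -0.1227.

>>> drive_effector --rows '[0, 0, 0, -0.0453, -0.008, 0, 91, 0, 0, 0, -0.088, -0.0147, 0.0067, 91, 0, 0, 0, -0.1227, -0.02, 0.0333, 91, 0, 0, 0, -0.1333, -0.0227, 0.0667, 91, 0, 0, 0, -0.1333, -0.0227, 0.1, 91, 0, 0, 0, -0.1333, -0.0227, 0.1, 91, 0, 0, 0, -0.1333, -0.0227, 0.1, 91]'

```text
time: 18.48
position: [434.9, -155.1, 110.2]
tcp_rot: [-2.584, -1.782, 0.002]
ft_force: [-0.3, -0.5, 0.6]
grip_width: 90.7
grasp_force: 0.0
```

```bash
python3 go.py 434 -156.7 48 -20.8
```

```text
rv [-0.003 -0.001 -0.   ] d [-1.9 -0.1 62.2] grip 90.69059803515651 t 18.4833 j [-0.51  0.37  1.85  0.    0.92 -0.15]
```

>>> drive_effector --rows '[0, 0, 0, 0, 0, 0, 91, 0, 0, 0, 0, 0, 0, 91]'

```text
time: 18.65
position: [436.7, -155.5, 112.1]
tcp_rot: [2.583, 1.784, 0.002]
ft_force: [-0.0, 1.2, 0.5]
grip_width: 90.9
grasp_force: 0.0
```

```bash
python3 go.py 434 -156.7 48 -20.8
```

```text
rv [0.003 0.    0.001] d [-2.1 -2.3 64.1] grip 90.941497447063 t 18.65 j [-0.51  0.37  1.85  0.    0.92 -0.15]
```

Converted, 63 mm / 750 = 0.084, 60 mm / 750 = 0.08.

>>> drive_effector --rows '[0, 0, 0, -0.0027, -0.0013, 0.0333, 91, 0, 0, 0, -0.0027, -0.0013, 0.064, 91, 0, 0, 0, -0.0027, -0.0013, 0.08, 91, 0, 0, 0, -0.0027, -0.0013, 0.084, 91, 0, 0, 0, -0.0027, -0.0013, 0.084, 91, 0, 0, 0, -0.0027, -0.0013, 0.084, 55, 0, 0, 0, -0.0027, -0.0013, 0.084, 55, 0, 0, 0, -0.0027, -0.0013, 0.084, 55]' --grip_force 20

```text
time: 19.32
position: [434.8, -157.2, 48.7]
tcp_rot: [2.584, 1.783, 0.002]
ft_force: [-0.6, 0.6, 1.0]
grip_width: 75.6
grasp_force: 0.0
```

>>> drive_effector --rows '[0, 0, 0, 0, 0, 0, 55, 0, 0, 0, 0, 0, 0, 55, 0, 0, 0, 0, 0, 0, 55]' --grip_force 20

```text
time: 19.57
position: [434.2, -157.0, 48.3]
tcp_rot: [2.585, 1.784, 0.001]
ft_force: [-0.8, -0.9, 6.5]
grip_width: 65.6
grasp_force: 20.0
```

>>> drive_effector --rows '[0, 0, 0, 0, 0, -0.0107, 55, 0, 0, 0, 0, 0, -0.04, 55, 0, 0, 0, 0, 0, -0.08, 55, 0, 0, 0, 0, 0, -0.12, 55, 0, 0, 0, 0, 0, -0.1533, 55, 0, 0, 0, 0, 0, -0.1667, 55, 0, 0, 0, 0, 0, -0.1667, 55]' --grip_force 20

```text
time: 20.15
position: [435.2, -157.6, 175.5]
tcp_rot: [2.582, 1.781, 0.004]
ft_force: [0.3, -0.6, -1.9]
grip_width: 65.9
grasp_force: 20.0
```

```bash
python3 go.py 644.9 -122.7 172 1.2
```

```text
rv [ 0.005  0.002 -0.384] d [107.1 183.6   4.4] grip 65.85916695329307 t 20.15 j [-0.51  0.28  1.77  0.    1.09 -0.15]
```

Converted, 183.8 mm / 750 = 0.2451, 174 mm / 750 = 0.232, -0.384 rad / 3.1416 = -0.1222.

>>> drive_effector --rows '[0, 0, -0.0127, 0.016, 0.0267, 0.0027, 55, 0, 0, -0.0318, 0.04, 0.0693, 0.0027, 55, 0, 0, -0.0509, 0.0653, 0.112, 0.0027, 55, 0, 0, -0.07, 0.0907, 0.1547, 0.0027, 55, 0, 0, -0.0891, 0.116, 0.1973, 0.0027, 55, 0, 0, -0.1114, 0.1347, 0.232, 0.0027, 55, 0, 0, -0.1222, 0.1427, 0.2451, 0.0027, 55, 0, 0, -0.1222, 0.1427, 0.2451, 0.0027, 55]'

```text
time: 20.82
position: [645.2, -121.1, 167.9]
tcp_rot: [-2.193, -2.246, 0.001]
ft_force: [-1.1, 0.8, -1.7]
grip_width: 65.2
grasp_force: 20.0
```

>>> drive_effector --rows '[0, 0, 0, 0, 0, 0, 55, 0, 0, 0, 0, 0, 0, 55, 0, 0, 0, 0, 0, 0, 55]'

```text
time: 21.07
position: [642.6, -122.4, 170.4]
tcp_rot: [-2.199, -2.242, 0.001]
ft_force: [-0.5, -1.1, -2.2]
grip_width: 65.4
grasp_force: 20.0
```

```bash
python3 go.py 644.9 -122.7 96 1.2
```

```text
rv [-0.001 -0.    -0.001] d [-0.3  2.4 74.4] grip 65.4368949209462 t 21.0667 j [-0.31  0.63  1.21 -0.    1.31 -0.32]
```

>>> drive_effector --rows '[0, 0, 0, 0, 0, 0.0267, 55, 0, 0, 0, 0, 0, 0.0267, 55, 0, 0, 0, 0, 0, 0.0267, 55]'

```text
time: 21.32
position: [642.5, -122.3, 150.1]
tcp_rot: [-2.197, -2.242, 0.002]
ft_force: [-0.5, 0.3, -1.6]
grip_width: 65.7
grasp_force: 20.0
```

```bash
python3 go.py 644.9 -122.7 96 1.2;  python3 - <<'E'
from h import *
c=camera("scene");X=pts(c);Z=X[...,2]
m=near(X,644.9,-122.7,38)&(Z>97)&(Z<152)
for a in range(115,150,10):
    s=X[m&(abs(Z-a)<5)]
    if len(s):print(a,len(s),np.round(np.percentile(s,2,axis=0),1),np.round(np.percentile(s,98,axis=0),1))
E
```

```text
rv [-0.003 -0.001 -0.001] d [-0.5  2.5 54.1] grip 65.65863000453979 t 21.3167 j [-0.31  0.64  1.24  0.    1.26 -0.33]
115 171 [ 618.1 -147.3  110.3] [ 667.8 -102.6  119.9]
125 170 [ 617.7 -147.8  120.2] [ 668.5 -102.5  129.7]
135 161 [ 616.8 -148.5  130.3] [ 669.2 -101.1  139.5]
145 80 [ 616.6 -148.4  140.1] [670.2 -99.6 149.8]
```

Converted, 53.5 mm / 750 = 0.0713, 51 mm / 750 = 0.068.

>>> drive_effector --rows '[0, 0, 0, -0.0005, 0.0023, 0.0067, 55, 0, 0, 0, -0.0005, 0.0023, 0.024, 55, 0, 0, 0, -0.0005, 0.0023, 0.0427, 55, 0, 0, 0, -0.0005, 0.0023, 0.0587, 55, 0, 0, 0, -0.0005, 0.0023, 0.068, 55, 0, 0, 0, -0.0005, 0.0023, 0.0713, 55, 0, 0, 0, -0.0005, 0.0023, 0.0713, 55, 0, 0, 0, -0.0005, 0.0023, 0.0713, 55]'

```text
time: 22.03
position: [645.9, -122.6, 97.7]
tcp_rot: [2.197, 2.244, 0.001]
ft_force: [-0.1, -0.3, -2.3]
grip_width: 65.7
grasp_force: 20.0
```

>>> drive_effector --rows '[0, 0, 0, 0, 0, 0, 55]'

```text
time: 22.12
position: [646.1, -122.7, 98.1]
tcp_rot: [2.197, 2.244, 0.001]
ft_force: [0.1, -0.1, -2.1]
grip_width: 65.5
grasp_force: 20.0
```

```bash
python3 go.py 644.9 -122.7 95.5 1.2
```

```text
rv [0.002 0.    0.   ] d [ 0.  -1.2  2.6] grip 65.52285417172409 t 22.1167 j [-0.3   0.69  1.29  0.    1.15 -0.33]
```

Units first: shifts go in shares of 750 mm and turns go in shares of 180 degrees. So 1.5 mm / 750 = 0.002, -0.8 mm / 750 = -0.0011.

>>> drive_effector --rows '[0, 0, 0, 0, -0.0011, 0.002, 55, 0, 0, 0, 0, -0.0011, 0.002, 55, 0, 0, 0, 0, -0.0011, 0.002, 55, 0, 0, 0, 0, -0.0011, 0.002, 88, 0, 0, 0, 0, -0.0011, 0.002, 88, 0, 0, 0, 0, -0.0011, 0.002, 88, 0, 0, 0, 0, -0.0011, 0.002, 88]'

```text
time: 22.7
position: [645.0, -122.6, 96.0]
tcp_rot: [2.198, 2.244, 0.001]
ft_force: [-0.3, 0.4, -0.5]
grip_width: 86.3
grasp_force: 0.0
```

>>> drive_effector --rows '[0, 0, 0, 0, 0, -0.0133, 88, 0, 0, 0, 0, 0, -0.0533, 88, 0, 0, 0, 0, 0, -0.1, 88, 0, 0, 0, 0, 0, -0.1467, 88]'

```text
time: 23.03
position: [644.3, -122.4, 207.3]
tcp_rot: [-2.197, -2.244, 0.001]
ft_force: [0.3, -0.0, -1.0]
grip_width: 87.7
grasp_force: 0.0
```

>>> drive_effector --rows '[0, 0, 0, 0, -0.04, 0, 88, 0, 0, 0, 0, -0.0933, 0, 88, 0, 0, 0, 0, -0.1467, 0, 88, 0, 0, 0, -0.04, -0.2, 0, 88, 0, 0, 0, -0.08, -0.24, 0, 88, 0, 0, 0, -0.12, -0.2667, 0, 88, 0, 0, 0, -0.1333, -0.28, 0, 88, 0, 0, 0, -0.1333, -0.28, 0, 88]'

```text
time: 23.7
position: [434.9, -229.6, 206.9]
tcp_rot: [2.202, 2.239, -0.001]
ft_force: [0.7, 0.6, -0.1]
grip_width: 87.8
grasp_force: 0.0
```

Run:
```python
from h import *
for n in("scene","top"):
    c=camera(n);X=pts(c);Z=X[...,2];print(n)
    for k,p in dict(ss=(638.7,177.3),sr=(640.7,77.3),wr=(642.8,-22.7),ws=(644.9,-122.7)).items():
        m=near(X,*p,50)&(Z>95.5)&(Z<125); print(k,np.round(np.nanpercentile(Z[m],[10,50,90,99]),1) if m.any() else "hidden",m.sum());blob(c,X,m,98,k)
    blob(c,X,near(X,481,12,40)&(Z>70),86,"salt"); blob(c,X,near(X,383,15,50)&(Z>40)&(Z<65),56,"tub")
    cv2.imwrite(f"pics/end_{n}.png",c["pixels"][...,::-1])
```

```text
scene
ss [ 96.3  97.8  99.4 100.6] 291
ss circ 638.8 174.8 66.6 rect [639.2 175. ] [53.3 53. ] 89.2
sr [ 96.2  98.   99.6 100.8] 255
sr circ 641.6 75.2 52.8 rect [641.6  75.4] [49.7 50.2] 39.3
wr [ 96.2  98.   99.8 100.8] 360
wr circ 643.8 -24.2 70.1 rect [644.1 -23.1] [67.7 66.8] 49.0
ws [95.5 95.5 95.5 95.5] 1
ws circ 602.4 -105.0 0.0 rect [ 602.4 -105. ] [0. 0.] 0.0
salt circ 477.1 6.0 47.0 rect [475.6   7.2] [45.  37.9] 39.7
tub circ 380.7 13.3 74.0 rect [380.7  13.3] [71.2 66.1] 39.0
top
ss [ 95.9  98.5 101.2 103.1] 763
ss circ 639.1 180.5 74.8 rect [641.4 178.2] [57.7 62.1] 2.9
sr [ 95.8  98.  100.7 103. ] 666
sr circ 645.7 79.3 64.2 rect [641.9  77. ] [51.9 57.1] 69.2
wr [ 95.9  98.5 100.9 102.6] 696
wr circ 644.0 -21.2 77.5 rect [644.6 -22.2] [69.6 70.7] 89.5
ws [ 96.1  98.7 100.8 102.4] 763
ws circ 646.2 -123.3 88.2 rect [ 645.7 -122.7] [71.1 68.9] 2.9
salt circ 481.1 12.5 39.4 rect [480.6  11.8] [38. 38.] 89.5
tub circ 383.1 15.6 68.1 rect [382.5  15. ] [66.3 66.2] 89.5
```

View pics/end_scene.png

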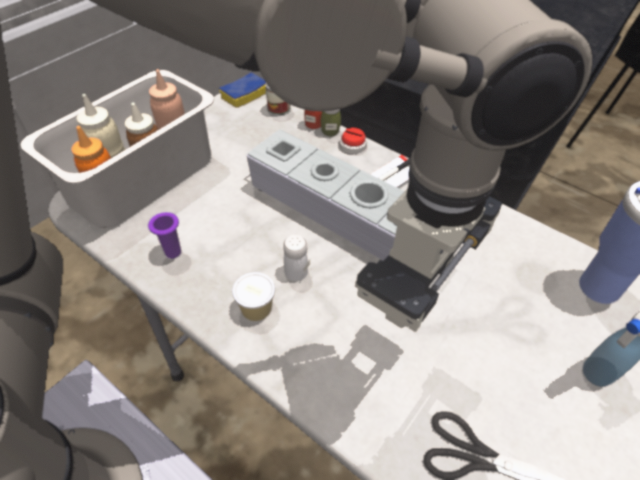

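The picture shows three rims flush on the rail at (283,148), (325,170) and (370,193), with the fourth hidden behind the gripper. In the top view the fourth rim reads 98.7 mm, level with the others. The shaker and tub have not moved, so I'm handing in.

```bash
python3 -c "
from bench import hand_in
print(hand_in())"
```

```text
the job is handed in; nothing more can be done
None
```

All four pots hang in their matching rail openings with rims level on the plates (the wide square pot's rim was checked by top-camera depth only), the salt shaker and tub are unmoved, and the job was handed in at about 24 s.

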